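# Pack the miniature bottles into the carrying rack and bolt the end stop

## Robot

A 6-joint arm with a two-finger parallel gripper is mounted at the origin on a cart in front of the work surface, level with it; the furniture and walls round the work are solid. World frame = base frame: x ahead of the robot, y to its left, z up, the work surface at z = 0. Lengths are in m, angles in rad, forces in N, time in s.
With the tool pointing down it reaches from about 0.3 to 1 m from the base axis. Payload 5.1 kg.
Tool frame: the origin (TCP) lies midway between the tips of the shut fingers; the grasp point (between the pads) lies 19 mm behind it (ctrl.pinch_z is the distance from the TCP to the grasp point, in m); z points along the fingers, y is the line along which they close (so a half turn about z gives the same grasp; the last joint's range is limited). The gripper opens to 95 mm and grips with 3 to 60 N. Pads are 20 mm wide; open, the fingers measure 119 mm over their backs; the gripper's body (75 mm by 180 mm) begins 59 mm behind the grasp point.
Start: joints at [-1.36, 0.124, 1.65, -0, 1.367, -0.083], TCP at [0.188, -0.622, 0.215] pointing down, gripper open.
Joint ranges: [-2.61, 2.61], [-1.02, 2.33], [0.03, 2.71], [-1.35, 4.49], [0.32, 2.68], [-2.91, 2.91]. Speed limits (rad/s): [2.57, 2.57, 3.14, 3.14, 3.14, 3.14].

## Interface

Orientations are given as a unit quaternion [x, y, z, w].
In Python, from station import ctrl, viewer, telemetry, job_done gives the robot as it stands (ctrl), with the cameras (viewer), the job as plain functions and the readings (telemetry).
- The arm moves only by the tool shift_gripper, called after ">>>" by a JSON object that holds its "name" and its "arguments". Schema: {"type":"object","properties":{"steps":{"type":"object","properties":{"tx":{"type":"array","items":{"type":"number"},"minItems":1,"maxItems":10},"ty":{"type":"array","items":{"type":"number"},"minItems":1,"maxItems":10},"tz":{"type":"array","items":{"type":"number"},"minItems":1,"maxItems":10},"turn":{"type":"array","items":{"type":"number"},"minItems":1,"maxItems":10},"finger_gap":{"type":"array","items":{"type":"number"},"minItems":1,"maxItems":10}},"additionalProperties":false,"required":["tx","ty","tz","turn","finger_gap"]},"clamp_n":{"type":"number"},"only":{"type":"string"},"quiet":{"type":"boolean"},"lines":{"type":"string"}},"required":["steps"],"additionalProperties":false}. steps is an object with one list for each field, all of the same length, 1 to 10, a row being the entries at one place: tx, ty, tz (the shift in shares of 750 mm (1.0 is 750 mm)), turn (a turn about the tool's z in shares of pi rad (1.0 is pi rad)), finger_gap (the finger opening in m); each row is the pose to reach, as a shift and turn from the pose commanded when the call began, along the tool's axes at that moment; what a row does not reach only later rows make up. A row lasts 1/8 s, in which the tool goes at most 0.0625 m and 0.188 rad, less where a joint would pass 70% of its speed; a pose out of reach is approached as far as the arm can. The fingers move at their own pace and stop on an object; clamp_n is the grip in N (left out, the last holds). Time passes only in rows, so rows that do not move let the fingers close. The tool returns the time, the measured TCP pose, the force, the opening and the grip force at its end. only (a regular expression) keeps the lines of the reply that match it, lines (a string "A,B") keeps lines A to B, and quiet returns only ok. A shift or turn number past 1, either way, is cut back to 1. Input that does not fit is refused with a message, and nothing moves.
- telemetry.get_state(): the state, without advancing time (a new reading comes with each control period).
- viewer.get_image(name): name is "side" or "top"; returns a dict with "frame" (400x640x3 uint8, red, green, blue), "fov_y" (degrees; the focal length in pixels is half the picture's height over the tangent of half this angle, whatever the lens; pixels are square), "cx", "cy" (the principal point, pixels), "camera_from_world" (4x4, takes a point from world to camera coordinates). Camera axes: x right, y up, looking along -z (the intrinsics and any distortion apply to the point x, -y, -z); pixel columns grow to the right and rows downward; lengths in m; the calibration is good to about 2 mm. A picture is of the moment at which its call begins. There is no depth.
- job_done(): hands the job in; it is judged then, once.
The state is a dict: "time_s": time; "joints": joint angles; "joint_velocities": joint speeds; "joint_torque": joint torques, N m; "tool_pos": TCP position; "tcp_rot": TCP orientation; "wrist_force": force on the tool from outside, world axes, zero at the start; "ft_torque": the same for the moment, N m; "finger_gap": finger opening in m; "grasp_force": force on a finger pad.
Only numpy, scipy, OpenCV 4.12 (cv2) and the standard library are available. Lean on these libraries where they do the work, as an engineer would, in place of code of your own. Each camera call takes 0.05 s, during which the arm holds its last target. There are 200 camera calls.

## Task

Leaving the olive jar where it stands, pack every miniature bottle on the worktop into the wooden carrying rack, upright in one row that starts at the fixed end wall. The sliding end stop is bolted near the wall: draw its bolt and slide the stop back to make room, then, when the row is in, push the stop snug against it and shoot the bolt fully home into the notch, so that nothing can rattle when the rack is carried.

Things in the scene. Friction and masses are not known exactly. Their poses are not given: they have to be found in the camera images.
- mini_1: miniature glass bottle with a broad dark blue cap, round body 48 mm across, 132 mm tall, about 0.19 kg, heavy in the base; origin at the centre of its underside, z up along the bottle. The cap (24 mm across, its top 22 mm of height) is the place to grip; below it the shoulders widen. All five are alike; three to five are present (None: absent)
- mini_2: miniature glass bottle with a broad dark blue cap, round body 48 mm across, 132 mm tall, about 0.19 kg, heavy in the base; origin at the centre of its underside, z up along the bottle. The cap (24 mm across, its top 22 mm of height) is the place to grip; below it the shoulders widen. All five are alike; three to five are present (None: absent)
- mini_3: miniature glass bottle with a broad dark blue cap, round body 48 mm across, 132 mm tall, about 0.19 kg, heavy in the base; origin at the centre of its underside, z up along the bottle. The cap (24 mm across, its top 22 mm of height) is the place to grip; below it the shoulders widen. All five are alike; three to five are present (None: absent)
- mini_4: miniature glass bottle with a broad dark blue cap, round body 48 mm across, 132 mm tall, about 0.19 kg, heavy in the base; origin at the centre of its underside, z up along the bottle. The cap (24 mm across, its top 22 mm of height) is the place to grip; below it the shoulders widen. All five are alike; three to five are present (None: absent)
- mini_5: miniature glass bottle with a broad dark blue cap, round body 48 mm across, 132 mm tall, about 0.19 kg, heavy in the base; origin at the centre of its underside, z up along the bottle. The cap (24 mm across, its top 22 mm of height) is the place to grip; below it the shoulders widen. All five are alike; three to five are present (None: absent)
- olive_jar: squat glass jar of olives with a black lid, 71 mm across, 110 mm tall, among the miniatures; a bystander. Origin at the centre of its underside
- rack: fixed wooden rack, 394 mm long (y), 104 mm wide (x). Origin: centre of its underside; y runs along the row away from the end wall, x to the rear. On a 14 mm board a channel 54 mm wide, centred on x = 0, between rails 8 mm thick, tops 46 mm above the worktop. End wall: inner face at y = -183 mm, top 98 mm up. A 4 mm notched steel strip stands on the rear rail (x = +31 mm), top 70 mm up
- place1 (a point): point on the floor of the rack's channel (14 mm above the worktop), centre line, where bottle 1 of a tight row stands, counted from the end wall: 24 mm from the wall's face. Axes as the rack's
- place2 (a point): point on the floor of the rack's channel (14 mm above the worktop), centre line, where bottle 2 of a tight row stands, counted from the end wall: 72 mm from the wall's face. Axes as the rack's
- place3 (a point): point on the floor of the rack's channel (14 mm above the worktop), centre line, where bottle 3 of a tight row stands, counted from the end wall: 120 mm from the wall's face. Axes as the rack's
- place4 (a point): point on the floor of the rack's channel (14 mm above the worktop), centre line, where bottle 4 of a tight row stands, counted from the end wall: 168 mm from the wall's face. Axes as the rack's
- place5 (a point): point on the floor of the rack's channel (14 mm above the worktop), centre line, where bottle 5 of a tight row stands, counted from the end wall: 216 mm from the wall's face. Axes as the rack's
- stop (a joint): travel of the sliding end stop along the rack's y, in m: the clear length from the end wall to the stop's face, 0 to 0.280. A tight row of n bottles takes n times 48 mm. About 2 N of friction; it stays where it is left, but cannot move more than some 4 mm either way while the bolt is in a notch. Starts bolted at about 0.048
- stop_face (a point): foot of the stop's face, on the centre line, 14 mm above the worktop; axes as the rack's; bottles stand on its -y side. The face is an upright board 50 mm wide, 12 mm thick, top 106 mm above the worktop, on a foot 50 mm wide that runs 100 mm back (+y), top 50 mm above the worktop
- stop_grip (a point): top centre of the stop's grip, an upright rib behind the face: 16 mm thick (rack x), 42 mm long (rack y), top 118 mm above the worktop, centre 31 mm behind the face. Pinch it from above across its 16 mm
- bolt (a joint): travel of the cross bolt on the stop's foot towards the rear (rack's +x), in m: 0 drawn, 0.016 fully home through a notch of the steel strip. About 1.2 N of friction, no spring. The five notches (14 mm wide, bolt 7 mm) meet the bolt when joint stop reads 0.048, 0.096, 0.144, 0.192, 0.240; elsewhere it strikes the strip at 3 mm of travel. Starts home
- bolt_knob (a point): top centre of the bolt's knob, an upright steel pin 14 mm in diameter, 39 mm tall, top 100 mm above the worktop; 80 mm behind the stop's face. It goes with the bolt: from 12 mm in front of the rack's centre line (drawn) to 4 mm behind it (home)

How it is judged:
On the way, in this order (a step that is already met when the one before it is completed fails the run):
1. the bolt is drawn clear of the notched strip (value of joint bolt below 0.003 m), for 0.2 s.
2. every miniature present stands upright in the rack's channel, between the end wall and the stop (angle between each of mini_1, mini_2, mini_3, mini_4, mini_5's own z axis and vertical below 0.12 rad and z of mini_1 in the frame of rack between 0.009 and 0.02 m and x of mini_1 in the frame of rack between -0.008 and 0.008 m and y of each of mini_1, mini_2, mini_3, mini_4, mini_5 in the frame of stop_face below -0.02 m and y of each of mini_1, mini_2, mini_3, mini_4, mini_5 in the frame of rack above -0.165 m and z of mini_2 in the frame of rack between 0.009 and 0.02 m and x of mini_2 in the frame of rack between -0.008 and 0.008 m and z of mini_3 in the frame of rack between 0.009 and 0.02 m and x of mini_3 in the frame of rack between -0.008 and 0.008 m and z of mini_4 in the frame of rack between 0.009 and 0.02 m and x of mini_4 in the frame of rack between -0.008 and 0.008 m and z of mini_5 in the frame of rack between 0.009 and 0.02 m and x of mini_5 in the frame of rack between -0.008 and 0.008 m), for 0.2 s.
At the end, for the whole second after the job is handed in: The n miniatures present stand upright on the rack's floor in the first n places from the end wall, each within 8 mm; the stop's face is within 5 mm of the last; the bolt is shot at least 13 mm into a notch; all at rest; the olive jar is within 40 mm of where it stood (all of step 2 and value of joint bolt above 0.013 m and y of any of mini_1, mini_2, mini_3, mini_4, mini_5 in the frame of stop_face above -0.029 m and (horizontal distance between mini_1 and place1 below 0.008 m or (horizontal distance between mini_1 and place2 below 0.008 m and horizontal distance between any of mini_2, mini_3, mini_4, mini_5 and place1 below 0.008 m) or (horizontal distance between mini_1 and place3 below 0.008 m and horizontal distance between any of mini_2, mini_3, mini_4, mini_5 and place2 below 0.008 m) or (horizontal distance between mini_1 and place4 below 0.008 m and horizontal distance between any of mini_2, mini_3, mini_4, mini_5 and place3 below 0.008 m) or (horizontal distance between mini_1 and place5 below 0.008 m and horizontal distance between any of mini_2, mini_3, mini_4, mini_5 and place4 below 0.008 m)) and linear speed of each of mini_1, mini_2, mini_3, mini_4, mini_5 below 0.02 m/s and (horizontal distance between mini_2 and place1 below 0.008 m or (horizontal distance between mini_2 and place2 below 0.008 m and horizontal distance between any of mini_1, mini_3, mini_4, mini_5 and place1 below 0.008 m) or (horizontal distance between mini_2 and place3 below 0.008 m and horizontal distance between any of mini_1, mini_3, mini_4, mini_5 and place2 below 0.008 m) or (horizontal distance between mini_2 and place4 below 0.008 m and horizontal distance between any of mini_1, mini_3, mini_4, mini_5 and place3 below 0.008 m) or (horizontal distance between mini_2 and place5 below 0.008 m and horizontal distance between any of mini_1, mini_3, mini_4, mini_5 and place4 below 0.008 m)) and (horizontal distance between mini_3 and place1 below 0.008 m or (horizontal distance between mini_3 and place2 below 0.008 m and horizontal distance between any of mini_1, mini_2, mini_4, mini_5 and place1 below 0.008 m) or (horizontal distance between mini_3 and place3 below 0.008 m and horizontal distance between any of mini_1, mini_2, mini_4, mini_5 and place2 below 0.008 m) or (horizontal distance between mini_3 and place4 below 0.008 m and horizontal distance between any of mini_1, mini_2, mini_4, mini_5 and place3 below 0.008 m) or (horizontal distance between mini_3 and place5 below 0.008 m and horizontal distance between any of mini_1, mini_2, mini_4, mini_5 and place4 below 0.008 m)) and (horizontal distance between mini_4 and place1 below 0.008 m or (horizontal distance between mini_4 and place2 below 0.008 m and horizontal distance between any of mini_1, mini_2, mini_3, mini_5 and place1 below 0.008 m) or (horizontal distance between mini_4 and place3 below 0.008 m and horizontal distance between any of mini_1, mini_2, mini_3, mini_5 and place2 below 0.008 m) or (horizontal distance between mini_4 and place4 below 0.008 m and horizontal distance between any of mini_1, mini_2, mini_3, mini_5 and place3 below 0.008 m) or (horizontal distance between mini_4 and place5 below 0.008 m and horizontal distance between any of mini_1, mini_2, mini_3, mini_5 and place4 below 0.008 m)) and (horizontal distance between mini_5 and place1 below 0.008 m or (horizontal distance between mini_5 and place2 below 0.008 m and horizontal distance between any of mini_1, mini_2, mini_3, mini_4 and place1 below 0.008 m) or (horizontal distance between mini_5 and place3 below 0.008 m and horizontal distance between any of mini_1, mini_2, mini_3, mini_4 and place2 below 0.008 m) or (horizontal distance between mini_5 and place4 below 0.008 m and horizontal distance between any of mini_1, mini_2, mini_3, mini_4 and place3 below 0.008 m) or (horizontal distance between mini_5 and place5 below 0.008 m and horizontal distance between any of mini_1, mini_2, mini_3, mini_4 and place4 below 0.008 m)) and distance of olive_jar from where it was at the start of the episode below 0.04 m and angle between olive_jar's own z axis and vertical below 0.15 rad); the robot touches nothing.
It fails at once if the olive jar is knocked aside or tipped (distance of olive_jar from where it was at the start of the episode above 0.05 m or angle between olive_jar's own z axis and vertical above 0.5 rad).
Of mini_1, mini_2, mini_3, mini_4, mini_5 only 3 to 5 are there at a start; the rules pass over those that are not, and their reading is None.
At some moment in a run one of mini_1, mini_2, mini_3, mini_4, mini_5 may be knocked a few centimetres aside while the robot is not near it.
It also fails if it takes over 208 s, if anything falls off the work surface, if the arm or the gripper's body presses on something with over 40 N, if the wrist force passes 120 N, or if a joint passes its speed limit or range.

## Working session

There is one attempt and no reset: what is moved stays moved. The work goes in short steps, Python scripts to look and compute and a tool call to move; the robot and the scene stay as the last step left them, time stands still between calls to the robot, and variables do not carry over. Pictures are saved under pics/ and viewed, at most 14 in all, crops included, and the job is handed in when it is done.

```bash
ls; mkdir -p pics; cat > snap.py <<'E'
import sys,cv2,json,numpy as np
from station import ctrl, viewer, telemetry, job_done
def snap(tag):
    out={}
    for n in ("top","side"):
        im=viewer.get_image(n); out[n]=im
        cv2.imwrite(f"pics/{tag}_{n}.png",im["frame"][:,:,::-1])
    np.save(f"pics/{tag}.npy",out,allow_pickle=True)
    return out
if __name__=="__main__":
    o=snap(sys.argv[1])
    for n in o: print(n,{k:(np.round(v,4).tolist() if k!="frame" else 0) for k,v in o[n].items()})
    s=telemetry.get_state(); print({k:np.round(v,3).tolist() for k,v in s.items()})
E
python3 snap.py a
```

```text
pics
station.py
top {'frame': 0, 'fov_y': 45.4061, 'cx': 319.4663, 'cy': 203.8236, 'camera_from_world': [[0.0015, -1.0, -0.001, 0.0183], [0.9872, 0.0014, 0.1597, -0.5094], [-0.1597, -0.0012, 0.9872, -1.4766], [0.0, 0.0, 0.0, 1.0]]}
side {'frame': 0, 'fov_y': 42.3275, 'cx': 315.9072, 'cy': 203.6485, 'camera_from_world': [[0.9935, -0.1134, 0.0095, -0.5165], [0.0693, 0.6692, 0.7399, -0.0894], [-0.0903, -0.7344, 0.6727, -1.5809], [0.0, 0.0, 0.0, 1.0]]}
{'time_s': 0.1, 'joints': [-1.36, 0.124, 1.652, 0.0, 1.367, -0.083], 'joint_velocities': [0.0, -0.002, -0.003, -0.0, 0.001, 0.002], 'joint_torque': [0.001, -41.888, -36.11, 0.078, 0.046, -0.0], 'tool_pos': [0.188, -0.622, 0.214], 'tcp_rot': [0.989, 0.146, -0.0, -0.001], 'wrist_force': [0.079, 0.018, 0.67], 'ft_torque': [-0.017, -0.001, -0.003], 'grasp_force': 0.0, 'finger_gap': 0.095}
```

View pics/a_top.png

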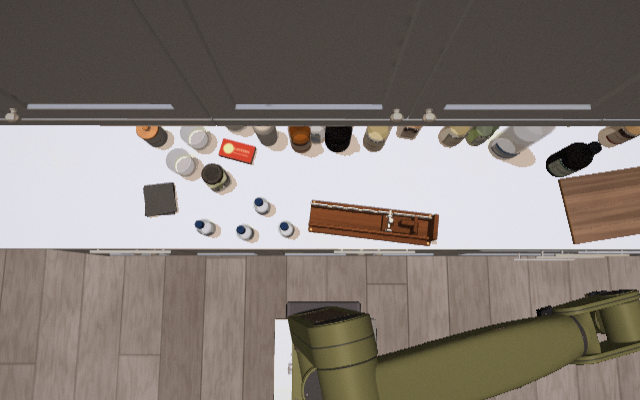

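View pics/a_side.png

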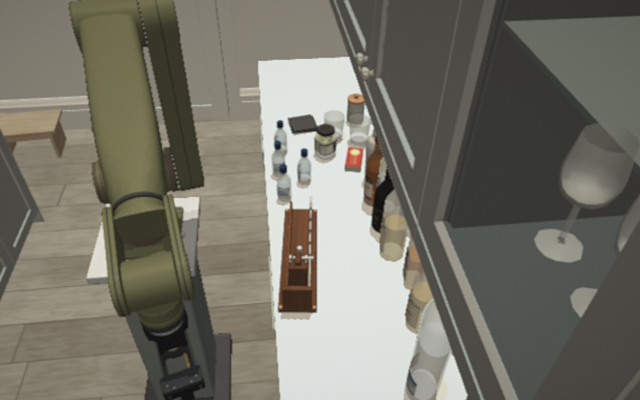

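The top view shows four miniatures, with caps near (203,226), (241,231), (284,228) and (260,203), and the olive jar at (214,177). The rack spans columns 308–438, with its wall at the right end and the bolt near (390,218).

```bash
cat > geo.py <<'E'
import numpy as np,cv2
def cam(im):
    f=200/np.tan(np.radians(im["fov_y"])/2); T=np.array(im["camera_from_world"]); return f,im["cx"],im["cy"],T
def proj(im,p):
    f,cx,cy,T=cam(im); c=T[:3,:3]@np.asarray(p)+T[:3,3]; return np.array([cx+f*c[0]/-c[2], cy-f*c[1]/-c[2]])
def ray(im,u,v):
    f,cx,cy,T=cam(im); R=T[:3,:3]; d=R.T@np.array([(u-cx)/f,-(v-cy)/f,-1]); return -R.T@T[:3,3],d/np.linalg.norm(d)
def plane(im,u,v,z):
    o,d=ray(im,u,v); return o+d*(z-o[2])/d[2]
def tri(a,ua,b,ub):
    o1,d1=ray(a,*ua);o2,d2=ray(b,*ub)
    s=np.linalg.lstsq(np.c_[d1,-d2],o2-o1,rcond=None)[0]
    p,q=o1+s[0]*d1,o2+s[1]*d2; return (p+q)/2,np.linalg.norm(p-q)
def caps(im,box,amin=15):
    r=im["frame"].astype(int); x0,y0,x1,y1=box
    m=((r[:,:,2]-r[:,:,0]>25)&(r[:,:,2]<150)).astype(np.uint8); k=np.zeros_like(m);k[y0:y1,x0:x1]=m[y0:y1,x0:x1]
    n,l,s,c=cv2.connectedComponentsWithStats(k)
    return [(c[i].round(1).tolist(),int(s[i,4])) for i in range(1,n) if s[i,4]>=amin]
E
python3 - <<'E'
import numpy as np,cv2
from geo import *
o=np.load("pics/a.npy",allow_pickle=True).item()
for n,b in (("top",(120,150,450,250)),("side",(250,60,340,330))):
    for c,a in caps(o[n],b): print(n,c,a, plane(o[n],*c,.121).round(3))
f=o["top"]["frame"][:,:,::-1]
cv2.imwrite("pics/c1.png",cv2.resize(f[190:255,300:450],None,fx=5.2,fy=5.2,interpolation=2))
f=o["side"]["frame"][:,:,::-1]
cv2.imwrite("pics/c2.png",cv2.resize(f[190:320,260:340],None,fx=4.6,fy=4.6,interpolation=2))
E
```

```text
top [258.0, 201.4] 43 [0.504 0.204 0.121]
top [198.3, 224.0] 43 [0.435 0.381 0.121]
top [283.5, 225.8] 44 [0.43  0.126 0.121]
top [240.0, 229.4] 43 [0.419 0.256 0.121]
side [277.1, 142.5] 15 [0.418 0.263 0.121]
side [303.9, 150.6] 16 [0.503 0.208 0.121]
side [282.9, 166.4] 17 [0.429 0.132 0.121]
```

View pics/c1.png

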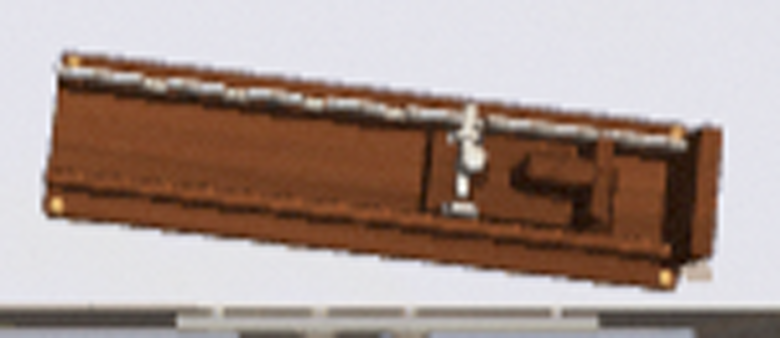

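View pics/c2.png

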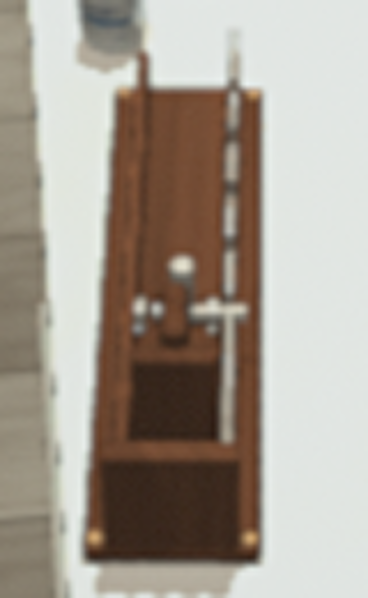

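```bash
python3 - <<'E'
import numpy as np,cv2
from geo import *
o=np.load("pics/a.npy",allow_pickle=True).item()
def brass(im,box):
    r=im["frame"].astype(int); x0,y0,x1,y1=box
    print("max",end=" ")
    m=((r[:,:,0]>165)&(r[:,:,0]-r[:,:,2]>60)&(r[:,:,1]>100)).astype(np.uint8);k=np.zeros_like(m);k[y0:y1,x0:x1]=m[y0:y1,x0:x1]
    n,l,s,c=cv2.connectedComponentsWithStats(k)
    w=[]
    for i in range(1,n):
        ys,xs=np.where(l==i); q=(r[ys,xs,0]-100.); w.append((np.average(xs,weights=q).round(2),np.average(ys,weights=q).round(2),len(xs)))
    return w
t=brass(o["top"],(300,190,450,255)); s=brass(o["side"],(270,190,330,325))
print(t,s)
for a in t:
  for b in s:
    p,e=tri(o["top"],a[:2],o["side"],b[:2])
    if e<.02: print(a,b,p.round(4),e.round(4))
T=caps(o["top"],(120,150,450,250)); S=caps(o["side"],(250,60,340,330),8); print(S)
for a,_ in T:
  for b,_ in S:
    p,e=tri(o["top"],a,o["side"],b)
    if e<.012: print(a,b,p.round(4),e.round(4))
E
```

```text
max max [(np.float64(313.59), np.float64(201.48), 4), (np.float64(429.61), np.float64(215.25), 5), (np.float64(310.51), np.float64(228.9), 6), (np.float64(427.51), np.float64(242.93), 6)] [(np.float64(286.5), np.float64(210.0), 2), (np.float64(314.53), np.float64(210.0), 2), (np.float64(280.0), np.float64(306.46), 6), (np.float64(313.99), np.float64(306.5), 6)]
(np.float64(313.59), np.float64(201.48), 4) (np.float64(314.53), np.float64(210.0), 2) [0.5208 0.0381 0.0106] 0.0022
(np.float64(429.61), np.float64(215.25), 5) (np.float64(313.99), np.float64(306.5), 6) [ 0.4768 -0.336   0.0118] 0.0009
(np.float64(310.51), np.float64(228.9), 6) (np.float64(286.5), np.float64(210.0), 2) [0.4317 0.0476 0.0102] 0.0019
(np.float64(427.51), np.float64(242.93), 6) (np.float64(280.0), np.float64(306.46), 6) [ 0.3874 -0.3262  0.0117] 0.0013
[([279.6, 122.1], 11), ([277.1, 142.5], 15), ([303.9, 150.6], 16), ([282.9, 166.4], 17)]
[258.0, 201.4] [303.9, 150.6] [0.5026 0.2033 0.1248] 0.0006
[198.3, 224.0] [279.6, 122.1] [0.4341 0.3797 0.1242] 0.0009
[283.5, 225.8] [277.1, 142.5] [0.4158 0.118  0.2244] 0.0043
[283.5, 225.8] [282.9, 166.4] [0.4288 0.1257 0.1257] 0.0009
[240.0, 229.4] [277.1, 142.5] [0.418  0.2546 0.1267] 0.0006
[240.0, 229.4] [282.9, 166.4] [0.4327 0.2746 0.0085] 0.0035
```

```bash
cat > go.py <<'E'
# python3 go.py x y z : tool-axis deltas (pinch point target, tool y along rack x)
import sys,numpy as np
from scipy.spatial.transform import Rotation as R
from station import ctrl, viewer, telemetry, job_done
RC=np.array([.4542,-.1441]); YAW=-.1165
X=np.array([np.cos(YAW),np.sin(YAW)]);Y=np.array([-X[1],X[0]])
def rk(x,y): return RC+x*X+y*Y
def inv(p): d=np.asarray(p)[:2]-RC; return d@X,d@Y
def delta(x,y,z):
    s=telemetry.get_state(); r=R.from_quat(s["tcp_rot"]).as_matrix()
    g=np.array(s["tool_pos"])+0.0; t=np.array([x,y,z-ctrl.pinch_z])
    ty=np.arctan2(r[1,1],r[0,1]); a=(YAW-ty+np.pi/2)%np.pi-np.pi/2
    print("tool delta",(r.T@(t-g)).round(4),"turn",round(-a,3),"| rack pos of tool",np.round(inv(g),4),"pinch z",round(g[2]+ctrl.pinch_z,4),"gap",round(s["finger_gap"],4),"grip",round(s["grasp_force"],1),"F",np.round(s["wrist_force"],1),"t",round(s["time_s"],1))
if __name__=="__main__":
    a=[float(v) for v in sys.argv[2:]]
    if sys.argv[1]=="r": a[:2]=rk(*a[:2])
    delta(*a)
E
python3 - <<'E'
import numpy as np
from geo import *; from go import rk,inv
o=np.load("pics/a.npy",allow_pickle=True).item()
p,e=tri(o["top"],(391.3,219.8),o["side"],(299.1,247.6)); print(p,e,inv(p))
k=[*rk(.004,-.055),.1]; print(k,proj(o["top"],k),proj(o["side"],k))
E
python3 go.py r .004 -.055 .2
```

```text
[ 0.45071035 -0.199432    0.09708516] 0.0013722059996451558 (np.float64(0.002965607191915347), np.float64(-0.055362556738621525))
[np.float64(0.45177987038643475), np.float64(-0.19919213167643401), 0.1] [391.36758408 219.55418391] [299.71698133 246.72608153]
tool delta [ 0.3747 -0.3279  0.033 ] turn -1.16 | rack pos of tool [-0.2088 -0.5052] pinch z 0.2323 gap 0.095 grip 0.0 F [0.1 0.  0.7] t 0.1
```

The crops confirm the rack model: the knob triangulates to within 1 mm of the predicted position. I'm moving above the knob.

The rows are not in the units I measure in: shifts go in shares of 750 mm and turns go in shares of pi rad. I convert before sending: 0.375 m / 0.75 = 0.5, -0.328 m / 0.75 = -0.4373, -1.16 rad / 3.1416 = -0.3692.

>>> {"name": "shift_gripper", "arguments": {"steps": {"tx": [0.5, 0.5, 0.5, 0.5, 0.5, 0.5, 0.5, 0.5, 0.5, 0.5], "ty": [-0.4373, -0.4373, -0.4373, -0.4373, -0.4373, -0.4373, -0.4373, -0.4373, -0.4373, -0.4373], "tz": [0.04, 0.04, 0.04, 0.04, 0.04, 0.04, 0.04, 0.04, 0.04, 0.04], "turn": [-0.3692, -0.3692, -0.3692, -0.3692, -0.3692, -0.3692, -0.3692, -0.3692, -0.3692, -0.3692], "finger_gap": [0.04, 0.04, 0.04, 0.04, 0.04, 0.04, 0.04, 0.04, 0.04, 0.04]}, "clamp_n": 15}}

```text
time_s: 1.35
tool_pos: [0.4519, -0.1996, 0.1843]
tcp_rot: [0.747, 0.665, -0.0, -0.0]
wrist_force: [-0.2, 0.2, 0.3]
finger_gap: 0.0402
grasp_force: 0.0
```

```bash
python3 go.py r .004 -.055 .093
```

```text
tool delta [ 4.000e-04 -1.000e-04  1.101e-01] turn 0.0 | rack pos of tool [ 0.0041 -0.0554] pinch z 0.2031 gap 0.0402 grip 0.0 F [-0.2  0.2  0.3] t 1.4
```

To row units: 0.11 m / 0.75 = 0.1467, 0.09 m / 0.75 = 0.12.

>>> {"name": "shift_gripper", "arguments": {"steps": {"tx": [0, 0, 0, 0, 0, 0, 0, 0], "ty": [0, 0, 0, 0, 0, 0, 0, 0], "tz": [0.0667, 0.12, 0.1467, 0.1467, 0.1467, 0.1467, 0.1467, 0.1467], "turn": [0, 0, 0, 0, 0, 0, 0, 0], "finger_gap": [0.04, 0.04, 0.04, 0.04, 0, 0, 0, 0]}, "clamp_n": 15}}

```text
time_s: 2.35
tool_pos: [0.4519, -0.2, 0.0757]
tcp_rot: [0.747, 0.665, -0.001, 0.0]
wrist_force: [-5.7, 0.6, 5.4]
finger_gap: 0.0137
grasp_force: 15.0
```

```bash
python3 go.py r .004 -.055 .093
```

```text
tool delta [ 0.0008 -0.0002  0.0015] turn 0.0 | rack pos of tool [ 0.0042 -0.0558] pinch z 0.0945 gap 0.0137 grip 15.0 F [-5.7  0.6  5.4] t 2.4
```

To row units: -0.0165 m / 0.75 = -0.022, -0.016 m / 0.75 = -0.0213.

>>> {"name": "shift_gripper", "arguments": {"steps": {"tx": [0, 0, 0, 0, 0, 0], "ty": [-0.008, -0.016, -0.0213, -0.022, -0.022, -0.022], "tz": [0, 0, 0, 0, 0, 0], "turn": [0, 0, 0, 0, 0, 0], "finger_gap": [0, 0, 0, 0, 0, 0]}, "clamp_n": 20}}

```text
time_s: 3.1
tool_pos: [0.4363, -0.1981, 0.0757]
tcp_rot: [0.747, 0.665, 0.0, 0.001]
wrist_force: [-0.6, -1.0, 6.0]
finger_gap: 0.0135
grasp_force: 20.0
```

```bash
python3 go.py r -.012 -.055 .093
```

```text
tool delta [ 0.0007 -0.0005  0.0015] turn -0.001 | rack pos of tool [-0.0115 -0.0557] pinch z 0.0945 gap 0.0135 grip 20.0 F [-0.6 -1.   6. ] t 3.1
```

To row units: 0.205 m / 0.75 = 0.2733, 0.195 m / 0.75 = 0.26.

>>> {"name": "shift_gripper", "arguments": {"steps": {"tx": [0.0267, 0.0667, 0.1067, 0.1467, 0.1867, 0.2267, 0.26, 0.2733, 0.2733, 0.2733], "ty": [-0.0013, -0.0013, -0.0013, -0.0013, -0.0013, -0.0013, -0.0013, -0.0013, -0.0013, 0], "tz": [0, 0, 0, 0, 0, 0, 0, 0, 0, 0], "turn": [0, 0, 0, 0, 0, 0, 0, 0, 0, 0], "finger_gap": [0, 0, 0, 0, 0, 0, 0, 0, 0, 0]}}}

```text
time_s: 4.35
tool_pos: [0.4601, 0.0064, 0.0757]
tcp_rot: [0.747, 0.664, 0.001, -0.0]
wrist_force: [-2.1, 2.0, 8.9]
finger_gap: 0.0136
grasp_force: 20.0
```

```bash
python3 go.py r -.012 .15 .093
```

```text
tool delta [-0.0002 -0.0004  0.0015] turn -0.001 | rack pos of tool [-0.0116  0.1501] pinch z 0.0945 gap 0.0136 grip 20.0 F [-2.1  2.   8.9] t 4.3
```

Release, rise, and look.

To row units: -0.12 m / 0.75 = -0.16, -0.1 m / 0.75 = -0.1333.

>>> {"name": "shift_gripper", "arguments": {"steps": {"tx": [0, 0, 0, 0, 0, 0, -0.1333, -0.1333], "ty": [0, 0, 0, 0, 0, 0, 0, 0], "tz": [0, 0, 0, -0.0667, -0.1333, -0.16, -0.16, -0.16], "turn": [0, 0, 0, 0, 0, 0, 0, 0], "finger_gap": [0.04, 0.04, 0.04, 0.04, 0.04, 0.04, 0.05, 0.05]}}}

```text
time_s: 5.35
tool_pos: [0.4472, -0.0945, 0.1937]
tcp_rot: [0.747, 0.665, -0.0, -0.001]
wrist_force: [1.1, 0.2, -0.1]
finger_gap: 0.0492
grasp_force: 0.0
```

```bash
cat > find.py <<'E'
import sys,numpy as np
from snap import snap; from geo import *; from go import inv
o=snap(sys.argv[1])
T=caps(o["top"],(120,150,450,250)); S=caps(o["side"],(250,60,340,330),6)
print("T",T,"S",S)
for a,_ in T:
  for b,_ in S:
    p,e=tri(o["top"],a,o["side"],b)
    if e<.005 and .08<p[2]<.2: print(a,b,"world",p.round(4),"rack",np.round(inv(p),4),e.round(4))
E
python3 find.py b
```

```text
T [([258.0, 201.2], 41), ([198.4, 224.0], 44), ([283.6, 225.8], 45), ([240.0, 229.4], 44)] S [([304.0, 150.9], 11)]
[258.0, 201.2] [304.0, 150.9] world [0.5032 0.2035 0.1235] rack [0.0083 0.3509] 0.0011
```

View pics/b_side.png

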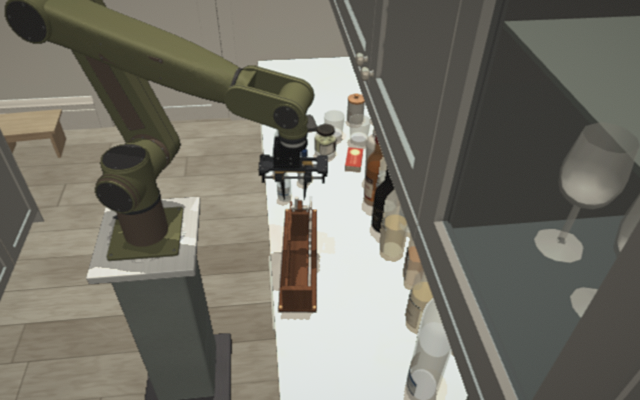

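The side view shows an empty rack with the stop slid back to its far end. The bottles haven't moved, so I pick the nearest one first.

```bash
python3 go.py w .4288 .1257 .125
```

```text
tool delta [ 0.2175 -0.0445  0.0871] turn -0.005 | rack pos of tool [-0.0129  0.0473] pinch z 0.212 gap 0.0496 grip 0.0 F [ 0.1  0.6 -0.5] t 5.5
```

To row units: 0.2175 m / 0.75 = 0.29, 0.21 m / 0.75 = 0.28.

>>> {"name": "shift_gripper", "arguments": {"steps": {"tx": [0.08, 0.16, 0.2333, 0.28, 0.29, 0.29, 0.29, 0.29, 0.29], "ty": [-0.016, -0.032, -0.048, -0.0573, -0.0593, -0.0593, -0.0593, -0.0593, -0.0593], "tz": [0, 0, 0, 0, 0, 0.0533, 0.0933, 0.116, 0.116], "turn": [0, 0, 0, 0, 0, 0, 0, 0, 0], "finger_gap": [0.06, 0.06, 0.06, 0.06, 0.06, 0.06, 0.06, 0.06, 0.06]}, "clamp_n": 25}}

```text
time_s: 6.58
tool_pos: [0.4282, 0.1272, 0.1062]
tcp_rot: [0.747, 0.664, -0.001, -0.001]
wrist_force: [0.7, -0.9, 0.4]
finger_gap: 0.0597
grasp_force: 0.0
```

```bash
python3 go.py w .4288 .1257 .125
```

```text
tool delta [-0.0015  0.0008 -0.    ] turn -0.001 | rack pos of tool [-0.0574  0.2665] pinch z 0.125 gap 0.0597 grip 0.0 F [ 0.7 -0.9  0.4] t 6.6
```

>>> {"name": "shift_gripper", "arguments": {"steps": {"tx": [0, 0, 0, 0], "ty": [0, 0, 0, 0], "tz": [0, 0, 0, 0], "turn": [0, 0, 0, 0], "finger_gap": [0, 0, 0, 0]}}}

```text
time_s: 7.08
tool_pos: [0.4295, 0.1279, 0.1081]
tcp_rot: [0.747, 0.665, 0.0, 0.0]
wrist_force: [0.5, 0.5, -0.1]
finger_gap: 0.0254
grasp_force: 0.0
```

```bash
python3 go.py r 0 -.159 .2
```

```text
tool delta [-0.4262  0.0564 -0.0731] turn -0.0 | rack pos of tool [-0.0562  0.2673] pinch z 0.1269 gap 0.0254 grip 0.0 F [ 0.5  0.5 -0.1] t 7.1
```

To row units: -0.09 m / 0.75 = -0.12, -0.07 m / 0.75 = -0.0933.

>>> {"name": "shift_gripper", "arguments": {"steps": {"tx": [0, 0, 0, 0, 0, 0, 0], "ty": [0, 0, 0, 0, 0, 0, 0], "tz": [0, 0, 0, -0.0267, -0.0933, -0.12, -0.12], "turn": [0, 0, 0, 0, 0, 0, 0], "finger_gap": [0, 0, 0, 0, 0, 0, 0]}}}

```text
time_s: 7.95
tool_pos: [0.4299, 0.128, 0.1988]
tcp_rot: [0.747, 0.665, 0.001, 0.001]
wrist_force: [-0.9, 0.1, -2.2]
finger_gap: 0.0234
grasp_force: 25.0
```

```bash
python3 go.py r 0 -.159 .2; python3 find.py c
```

```text
tool delta [-0.4264  0.0559  0.0174] turn -0.0 | rack pos of tool [-0.0558  0.2674] pinch z 0.2176 gap 0.0234 grip 25.0 F [-0.9  0.1 -2.2] t 8.0
T [([198.3, 224.0], 43), ([239.9, 229.3], 43)] S [([303.9, 150.5], 15)]
```

To row units: -0.4234 m / 0.75 = -0.5645, -0.14 m / 0.75 = -0.1867.

>>> {"name": "shift_gripper", "arguments": {"steps": {"tx": [0, -0.04, -0.1067, -0.1867, -0.2667, -0.3467, -0.4267, -0.4933, -0.5467, -0.5645], "ty": [0, 0.0053, 0.0141, 0.0248, 0.0353, 0.046, 0.0565, 0.0653, 0.0733, 0.0747], "tz": [-0.0667, -0.08, -0.08, -0.08, -0.08, -0.08, -0.08, -0.0667, -0.0267, 0], "turn": [0, 0, 0, 0, 0, 0, 0, 0, 0, 0], "finger_gap": [0, 0, 0, 0, 0, 0, 0, 0, 0, 0]}}}

```text
time_s: 9.3
tool_pos: [0.4337, -0.3, 0.1934]
tcp_rot: [0.748, 0.664, -0.0, -0.003]
wrist_force: [-0.5, 1.5, 1.5]
finger_gap: 0.0237
grasp_force: 25.0
```

>>> {"name": "shift_gripper", "arguments": {"steps": {"tx": [0, 0], "ty": [0, 0], "tz": [0, 0], "turn": [0, 0], "finger_gap": [0, 0]}}}

```text
time_s: 9.55
tool_pos: [0.4356, -0.2983, 0.1978]
tcp_rot: [0.747, 0.665, 0.0, -0.0]
wrist_force: [0.7, -0.0, -2.5]
finger_gap: 0.0233
grasp_force: 25.0
```

```bash
python3 go.py r 0 -.156 .142
```

```text
tool delta [-0.0007  0.0005  0.0746] turn 0.001 | rack pos of tool [-0.0005 -0.1553] pinch z 0.2166 gap 0.0233 grip 25.0 F [ 0.7 -0.  -2.5] t 9.6
```

>>> {"name": "shift_gripper", "arguments": {"steps": {"tx": [-0.0007, -0.0007, -0.0007, -0.0007, -0.0007, -0.0007, -0.0007], "ty": [0.0007, 0.0007, 0.0007, 0.0007, 0.0007, 0.0007, 0.0007], "tz": [0.04, 0.06, 0.0733, 0.0867, 0.0933, 0.0967, 0.0967], "turn": [0, 0, 0, 0, 0, 0, 0], "finger_gap": [0, 0, 0, 0, 0, 0, 0]}}}

```text
time_s: 10.42
tool_pos: [0.4359, -0.2998, 0.1252]
tcp_rot: [0.747, 0.664, 0.0, -0.0]
wrist_force: [-0.5, 1.1, -2.6]
finger_gap: 0.0236
grasp_force: 25.0
```

```bash
python3 go.py r 0 -.156 .142
```

```text
tool delta [0.0008 0.0001 0.002 ] turn -0.001 | rack pos of tool [-1.000e-04 -1.568e-01] pinch z 0.144 gap 0.0236 grip 25.0 F [-0.5  1.1 -2.6] t 10.4
```

Still hanging freely, so I go down the last few mm.

To row units: 0.004 m / 0.75 = 0.0053, 0.003 m / 0.75 = 0.004.

>>> {"name": "shift_gripper", "arguments": {"steps": {"tx": [0, 0, 0, 0], "ty": [0, 0, 0, 0], "tz": [0.002, 0.004, 0.0053, 0.0053], "turn": [0, 0, 0, 0], "finger_gap": [0, 0, 0, 0]}}}

```text
time_s: 10.92
tool_pos: [0.4362, -0.2999, 0.1221]
tcp_rot: [0.747, 0.665, 0.0, 0.0]
wrist_force: [0.4, 2.9, 5.3]
finger_gap: 0.0236
grasp_force: 25.0
```

```bash
python3 go.py r 0 -.156 .142
```

```text
tool delta [ 0.0008 -0.0002 -0.0011] turn -0.0 | rack pos of tool [ 0.0002 -0.1568] pinch z 0.1409 gap 0.0236 grip 25.0 F [0.4 2.9 5.3] t 10.9
```

To row units: 0.18 m / 0.75 = 0.24, -0.12 m / 0.75 = -0.16.

>>> {"name": "shift_gripper", "arguments": {"steps": {"tx": [0, 0, 0, 0, 0, 0.08, 0.16, 0.24, 0.24], "ty": [0, 0, 0, 0, 0, 0, 0, 0, 0], "tz": [0, 0, 0, -0.0533, -0.12, -0.16, -0.16, -0.16, -0.16], "turn": [0, 0, 0, 0, 0, 0, 0, 0, 0], "finger_gap": [0.03, 0.05, 0.05, 0.05, 0.05, 0.05, 0.05, 0.05, 0.05]}}}

```text
time_s: 12.05
tool_pos: [0.4571, -0.1179, 0.2413]
tcp_rot: [0.745, 0.667, 0.0, 0.0]
wrist_force: [-0.5, 0.4, -0.1]
finger_gap: 0.0499
grasp_force: 0.0
```

```bash
python3 find.py d;python3 go.py w .418 .2546 .125
```

```text
T [([258.0, 201.2], 41), ([198.2, 223.9], 42), ([428.5, 223.0], 46), ([240.0, 229.4], 44)] S [([279.5, 122.2], 11), ([296.6, 266.1], 48)]
[198.2, 223.9] [279.5, 122.2] world [0.4341 0.3801 0.1236] rack [-0.0809  0.5183] 0.0016
[428.5, 223.0] [296.6, 266.1] world [ 0.4358 -0.3022  0.1405] rack [ 1.000e-04 -1.592e-01] 0.0015
tool delta [ 0.3685 -0.0819  0.1347] turn 0.001 | rack pos of tool [-0.      0.0235] pinch z 0.2599 gap 0.0502 grip 0.0 F [ 0.1 -0.1 -0.1] t 12.2
```

View pics/d_side.png

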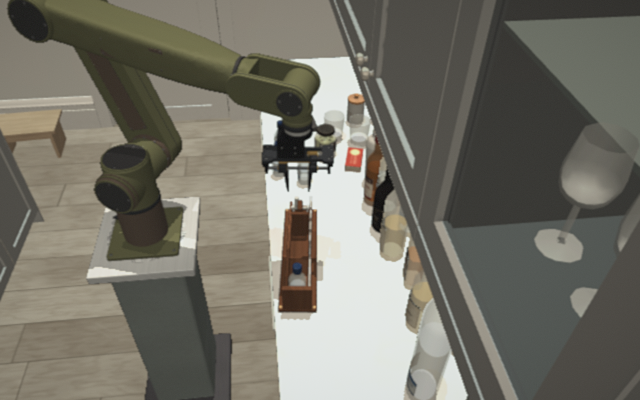

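The first bottle stands upright against the wall, at rack y −0.159. Next is the bottle at (0.418, 0.255).

To row units: 0.3685 m / 0.75 = 0.4913, 0.34 m / 0.75 = 0.4533.

>>> {"name": "shift_gripper", "arguments": {"steps": {"tx": [0.0667, 0.1467, 0.2267, 0.3067, 0.3867, 0.4533, 0.4913, 0.4913, 0.4913, 0.4913], "ty": [-0.0147, -0.032, -0.0507, -0.068, -0.0853, -0.1013, -0.1092, -0.1092, -0.1092, -0.1092], "tz": [0, 0, 0, 0, 0.0267, 0.0667, 0.1067, 0.16, 0.176, 0.178], "turn": [0, 0, 0, 0, 0, 0, 0, 0, 0, 0], "finger_gap": [0.06, 0.06, 0.06, 0.06, 0.06, 0.06, 0.06, 0.06, 0.06, 0.06]}}}

```text
time_s: 13.4
tool_pos: [0.419, 0.2534, 0.1072]
tcp_rot: [0.748, 0.664, -0.001, -0.0]
wrist_force: [0.4, -1.2, 1.1]
finger_gap: 0.0604
grasp_force: 0.0
```

>>> {"name": "shift_gripper", "arguments": {"steps": {"tx": [0, 0], "ty": [0, 0], "tz": [0, 0], "turn": [0, 0], "finger_gap": [0.06, 0.06]}}}

```text
time_s: 13.65
tool_pos: [0.4198, 0.2546, 0.1095]
tcp_rot: [0.748, 0.664, 0.002, 0.0]
wrist_force: [0.5, 1.1, 1.0]
finger_gap: 0.06
grasp_force: 0.0
```

```bash
python3 go.py w .418 .2546 .126
```

```text
tool delta [-0.0003 -0.0018  0.0023] turn -0.001 | rack pos of tool [-0.0805  0.392 ] pinch z 0.1283 gap 0.06 grip 0.0 F [0.5 1.1 1. ] t 13.7
```

To row units: -0.15 m / 0.75 = -0.2, -0.14 m / 0.75 = -0.1867.

>>> {"name": "shift_gripper", "arguments": {"steps": {"tx": [0, 0, 0, 0, 0, 0, 0, 0, 0, 0], "ty": [-0.0013, -0.0013, -0.0013, -0.0013, -0.0013, -0.0013, -0.0013, 0, 0, 0], "tz": [0.0013, 0.0013, 0.0013, 0.0013, 0.0013, 0.0013, -0.0267, -0.1067, -0.1867, -0.2], "turn": [0, 0, 0, 0, 0, 0, 0, 0, 0, 0], "finger_gap": [0, 0, 0, 0, 0, 0, 0, 0, 0, 0]}}}

```text
time_s: 14.9
tool_pos: [0.4205, 0.2555, 0.2629]
tcp_rot: [0.747, 0.665, 0.004, 0.001]
wrist_force: [0.5, -0.7, -2.1]
finger_gap: 0.0233
grasp_force: 25.0
```

```bash
python3 go.py r 0 -.109 .2165
```

```text
tool delta [-0.5022  0.0797  0.0635] turn -0.0 | rack pos of tool [-0.0799  0.393 ] pinch z 0.2817 gap 0.0233 grip 25.0 F [ 0.5 -0.7 -2.1] t 14.9
```

To row units: -0.501 m / 0.75 = -0.668, -0.495 m / 0.75 = -0.66.

>>> {"name": "shift_gripper", "arguments": {"steps": {"tx": [-0.0533, -0.1333, -0.2133, -0.2933, -0.3733, -0.4533, -0.5333, -0.6133, -0.66, -0.668], "ty": [0.008, 0.0213, 0.0333, 0.0467, 0.0587, 0.072, 0.0853, 0.0973, 0.1053, 0.1063], "tz": [0, 0, 0, 0, 0, 0, 0, 0, 0.0267, 0.0667], "turn": [0, 0, 0, 0, 0, 0, 0, 0, 0, 0], "finger_gap": [0, 0, 0, 0, 0, 0, 0, 0, 0, 0]}}}

```text
time_s: 16.15
tool_pos: [0.4385, -0.2544, 0.2056]
tcp_rot: [0.748, 0.663, -0.0, -0.001]
wrist_force: [-0.3, 1.4, -2.1]
finger_gap: 0.0233
grasp_force: 25.0
```

>>> {"name": "shift_gripper", "arguments": {"steps": {"tx": [0, 0, 0], "ty": [0, 0, 0], "tz": [0.0133, 0.0133, 0.0133], "turn": [0, 0, 0], "finger_gap": [0, 0, 0]}}}

```text
time_s: 16.52
tool_pos: [0.4398, -0.252, 0.1987]
tcp_rot: [0.747, 0.665, 0.0, 0.001]
wrist_force: [0.3, -0.2, -2.4]
finger_gap: 0.0237
grasp_force: 25.0
```

```bash
python3 go.py r 0 -.108 .145
```

```text
tool delta [0.0009 0.0017 0.0725] turn 0.001 | rack pos of tool [-0.0018 -0.1089] pinch z 0.2175 gap 0.0237 grip 25.0 F [ 0.3 -0.2 -2.4] t 16.5
```

To row units: 0.074 m / 0.75 = 0.0987, 0.072 m / 0.75 = 0.096.

>>> {"name": "shift_gripper", "arguments": {"steps": {"tx": [0.002, 0.002, 0.002, 0.002, 0.002, 0.002, 0.002, 0.002, 0.002], "ty": [0.0023, 0.0023, 0.0023, 0.0023, 0.0023, 0.0023, 0.0023, 0.0023, 0.0023], "tz": [0.0267, 0.0467, 0.0667, 0.08, 0.0893, 0.0933, 0.096, 0.0987, 0.0987], "turn": [0, 0, 0, 0, 0, 0, 0, 0, 0], "finger_gap": [0, 0, 0, 0, 0, 0, 0, 0, 0]}}}

```text
time_s: 17.65
tool_pos: [0.4411, -0.2511, 0.1238]
tcp_rot: [0.747, 0.665, 0.0, 0.0]
wrist_force: [1.1, 0.3, -2.1]
finger_gap: 0.0236
grasp_force: 25.0
```

```bash
python3 go.py r 0 -.108 .142
```

```text
tool delta [-0.0002  0.0005  0.0006] turn -0.001 | rack pos of tool [-0.0005 -0.1078] pinch z 0.1426 gap 0.0236 grip 25.0 F [ 1.1  0.3 -2.1] t 17.6
```

To row units: -0.12 m / 0.75 = -0.16, -0.09 m / 0.75 = -0.12.

>>> {"name": "shift_gripper", "arguments": {"steps": {"tx": [0, 0, 0, 0, 0, 0, 0, 0, 0.08, 0.16], "ty": [0, 0, 0, 0, 0, 0, 0, 0, 0, 0], "tz": [0.0013, 0.0027, 0.0027, 0.0027, 0.0027, 0.0027, -0.0533, -0.12, -0.16, -0.16], "turn": [0, 0, 0, 0, 0, 0, 0, 0, 0, 0], "finger_gap": [0, 0, 0, 0.03, 0.05, 0.05, 0.05, 0.05, 0.05, 0.05]}}}

```text
time_s: 18.9
tool_pos: [0.4564, -0.1335, 0.2475]
tcp_rot: [0.748, 0.664, 0.002, 0.003]
wrist_force: [1.1, -0.7, -1.2]
finger_gap: 0.0499
grasp_force: 0.0
```

>>> {"name": "shift_gripper", "arguments": {"steps": {"tx": [0], "ty": [0], "tz": [0], "turn": [0], "finger_gap": [0.06]}}}

```text
time_s: 19.02
tool_pos: [0.4555, -0.1306, 0.2447]
tcp_rot: [0.745, 0.667, 0.001, 0.001]
wrist_force: [-0.7, 0.2, -0.2]
finger_gap: 0.0558
grasp_force: 0.0
```

```bash
python3 find.py e;python3 go.py w .5032 .2035 .126
```

```text
T [([258.0, 201.3], 42), ([411.4, 221.5], 28), ([198.3, 224.0], 43), ([428.5, 223.1], 47)] S [([279.1, 122.3], 9), ([297.1, 250.8], 28), ([296.9, 266.3], 41)]
[411.4, 221.5] [297.1, 250.8] world [ 0.4407 -0.2517  0.1419] rack [-0.0009 -0.1084] 0.0
[198.3, 224.0] [279.1, 122.3] world [0.4332 0.3798 0.1236] rack [-0.0817  0.5179] 0.0028
[428.5, 223.1] [296.9, 266.3] world [ 0.436  -0.3023  0.1398] rack [ 0.0003 -0.1593] 0.0006
tool delta [0.3401 0.0091 0.1363] turn 0.001 | rack pos of tool [-0.0005  0.0109] pinch z 0.2625 gap 0.0591 grip 0.0 F [-0.4 -0.  -0.3] t 19.1
```

Gap to bottle 1 is about 2.6 mm, which is fine. Third bottle.

To row units: 0.34 m / 0.75 = 0.4533, 0.33 m / 0.75 = 0.44.

>>> {"name": "shift_gripper", "arguments": {"steps": {"tx": [0.0667, 0.1467, 0.2267, 0.3067, 0.3867, 0.44, 0.4533, 0.4533, 0.4533, 0.4533], "ty": [0.0013, 0.004, 0.006, 0.008, 0.0104, 0.012, 0.012, 0.012, 0.012, 0.012], "tz": [0, 0, 0, 0, 0, 0.04, 0.1067, 0.16, 0.1787, 0.1813], "turn": [0, 0, 0, 0, 0, 0, 0, 0, 0, 0], "finger_gap": [0.06, 0.06, 0.06, 0.06, 0.06, 0.06, 0.06, 0.06, 0.06, 0.06]}}}

```text
time_s: 20.38
tool_pos: [0.5038, 0.2021, 0.107]
tcp_rot: [0.748, 0.664, -0.001, -0.0]
wrist_force: [-0.3, 0.1, -1.0]
finger_gap: 0.06
grasp_force: 0.0
```

>>> {"name": "shift_gripper", "arguments": {"steps": {"tx": [0, 0], "ty": [0, 0], "tz": [0, 0], "turn": [0, 0], "finger_gap": [0.06, 0.06]}}}

```text
time_s: 20.62
tool_pos: [0.5049, 0.2032, 0.1097]
tcp_rot: [0.747, 0.664, 0.002, 0.001]
wrist_force: [-0.2, -0.2, 0.2]
finger_gap: 0.0598
grasp_force: 0.0
```

```bash
python3 go.py w .503 .2035 .126
```

```text
tool delta [ 0.0001 -0.002   0.0025] turn -0.001 | rack pos of tool [0.01   0.3508] pinch z 0.1285 gap 0.0598 grip 0.0 F [-0.2 -0.2  0.2] t 20.6
```

To row units: -0.15 m / 0.75 = -0.2, -0.14 m / 0.75 = -0.1867.

>>> {"name": "shift_gripper", "arguments": {"steps": {"tx": [0, 0, 0, 0, 0, 0, 0, 0, 0, 0], "ty": [-0.0027, -0.0027, -0.0027, -0.0027, -0.0027, -0.0027, -0.0027, -0.0027, -0.0027, -0.0027], "tz": [0.0027, 0.0027, 0.0027, 0.0027, 0.0027, 0.0027, -0.0267, -0.1067, -0.1867, -0.2], "turn": [0, 0, 0, 0, 0, 0, 0, 0, 0, 0], "finger_gap": [0, 0, 0, 0, 0, 0, 0, 0, 0, 0]}}}

```text
time_s: 21.88
tool_pos: [0.5038, 0.204, 0.2634]
tcp_rot: [0.747, 0.665, 0.004, 0.002]
wrist_force: [0.7, 1.1, -1.2]
finger_gap: 0.0236
grasp_force: 25.0
```

```bash
python3 go.py r 0 -.058 .2165
```

```text
tool delta [-0.4098 -0.0091  0.0641] turn -0.001 | rack pos of tool [0.0088 0.3515] pinch z 0.2822 gap 0.0236 grip 25.0 F [ 0.7  1.1 -1.2] t 21.9
```

To row units: -0.4095 m / 0.75 = -0.546, -0.39 m / 0.75 = -0.52.

>>> {"name": "shift_gripper", "arguments": {"steps": {"tx": [-0.0533, -0.1333, -0.2133, -0.2933, -0.3733, -0.4533, -0.52, -0.546, -0.546, -0.546], "ty": [-0.0013, -0.0027, -0.004, -0.0067, -0.008, -0.0107, -0.012, -0.012, -0.012, -0.012], "tz": [0, 0, 0, 0, 0, 0, 0, 0.0267, 0.0667, 0.08], "turn": [0, 0, 0, 0, 0, 0, 0, 0, 0, 0], "finger_gap": [0, 0, 0, 0, 0, 0, 0, 0, 0, 0]}}}

```text
time_s: 23.12
tool_pos: [0.4427, -0.2015, 0.1936]
tcp_rot: [0.747, 0.664, -0.001, -0.003]
wrist_force: [-0.3, -0.5, -2.6]
finger_gap: 0.0237
grasp_force: 25.0
```

>>> {"name": "shift_gripper", "arguments": {"steps": {"tx": [0, 0, 0], "ty": [0, 0, 0], "tz": [0, 0, 0], "turn": [0, 0, 0], "finger_gap": [0, 0, 0]}}}

```text
time_s: 23.5
tool_pos: [0.4455, -0.2024, 0.199]
tcp_rot: [0.747, 0.665, 0.0, 0.001]
wrist_force: [-0.4, -1.0, -2.1]
finger_gap: 0.024
grasp_force: 25.0
```

```bash
python3 go.py r 0 -.0575 .145
```

```text
tool delta [0.0014 0.0017 0.0728] turn 0.0 | rack pos of tool [-0.0019 -0.0589] pinch z 0.2178 gap 0.024 grip 25.0 F [-0.4 -1.  -2.1] t 23.5
```

To row units: 0.0755 m / 0.75 = 0.1007, 0.075 m / 0.75 = 0.1.

>>> {"name": "shift_gripper", "arguments": {"steps": {"tx": [0.002, 0.002, 0.002, 0.002, 0.002, 0.002, 0.002, 0.002, 0.002, 0.002], "ty": [0.0023, 0.0023, 0.0023, 0.0023, 0.0023, 0.0023, 0.0023, 0.0023, 0.0023, 0.0023], "tz": [0.0267, 0.0467, 0.0667, 0.08, 0.0893, 0.0933, 0.0973, 0.1, 0.1007, 0.1007], "turn": [0, 0, 0, 0, 0, 0, 0, 0, 0, 0], "finger_gap": [0, 0, 0, 0, 0, 0, 0, 0, 0, 0]}}}

```text
time_s: 24.75
tool_pos: [0.4467, -0.201, 0.1223]
tcp_rot: [0.747, 0.665, 0.0, 0.0]
wrist_force: [0.6, -0.3, -2.0]
finger_gap: 0.0239
grasp_force: 25.0
```

```bash
python3 go.py r 0 -.0575 .142
```

```text
tool delta [-0.0001  0.0008 -0.0009] turn -0.001 | rack pos of tool [-0.0008 -0.0574] pinch z 0.1411 gap 0.0239 grip 25.0 F [ 0.6 -0.3 -2. ] t 24.8
```

To row units: -0.12 m / 0.75 = -0.16, -0.09 m / 0.75 = -0.12.

>>> {"name": "shift_gripper", "arguments": {"steps": {"tx": [0, 0, 0, 0, 0, 0, 0, 0, 0.08, 0.16], "ty": [0, 0, 0, 0, 0, 0, 0, 0, 0, 0], "tz": [0.0013, 0.0027, 0.0027, 0.0027, 0.0027, 0.0027, -0.0533, -0.12, -0.16, -0.16], "turn": [0, 0, 0, 0, 0, 0, 0, 0, 0, 0], "finger_gap": [0, 0, 0, 0.03, 0.05, 0.05, 0.05, 0.05, 0.05, 0.05]}}}

```text
time_s: 26.0
tool_pos: [0.4621, -0.0833, 0.2459]
tcp_rot: [0.748, 0.663, 0.002, 0.003]
wrist_force: [1.0, 1.0, -0.2]
finger_gap: 0.05
grasp_force: 0.0
```

>>> {"name": "shift_gripper", "arguments": {"steps": {"tx": [0], "ty": [0], "tz": [0], "turn": [0], "finger_gap": [0.06]}}}

```text
time_s: 26.12
tool_pos: [0.4611, -0.0804, 0.2431]
tcp_rot: [0.745, 0.667, 0.001, 0.001]
wrist_force: [0.7, -0.9, -0.2]
finger_gap: 0.0555
grasp_force: 0.0
```

```bash
python3 find.py f;python3 go.py w .434 .3798 .126
```

```text
T [([393.9, 219.4], 38), ([410.6, 221.4], 48), ([198.3, 224.0], 44), ([428.6, 222.9], 45)] S [([297.5, 237.0], 28), ([297.1, 250.7], 39), ([296.8, 266.3], 42)]
[393.9, 219.4] [297.5, 237.0] world [ 0.4466 -0.2006  0.1402] rack [-0.001 -0.057] 0.0009
[410.6, 221.4] [297.1, 250.7] world [ 0.441  -0.2497  0.1401] rack [-0.0008 -0.1064] 0.0004
[428.6, 222.9] [296.8, 266.3] world [ 0.4362 -0.3026  0.1401] rack [ 0.0005 -0.1595] 0.0014
tool delta [ 0.4569 -0.0795  0.1346] turn 0.001 | rack pos of tool [-0.0009  0.0613] pinch z 0.2609 gap 0.059 grip 0.0 F [-0.   0.1  0.1] t 26.2
```

To row units: 0.457 m / 0.75 = 0.6093, -0.009 m / 0.75 = -0.012.

>>> {"name": "shift_gripper", "arguments": {"steps": {"tx": [0.0667, 0.1467, 0.2267, 0.3067, 0.3867, 0.4667, 0.5467, 0.6, 0.6093, 0.6093], "ty": [-0.012, -0.0253, -0.04, -0.0533, -0.0667, -0.0813, -0.0947, -0.1047, -0.106, -0.106], "tz": [0, 0, 0, 0, 0, 0, 0, 0.04, 0.1067, 0.1467], "turn": [0, 0, 0, 0, 0, 0, 0, 0, 0, 0], "finger_gap": [0.06, 0.06, 0.06, 0.06, 0.06, 0.06, 0.06, 0.06, 0.06, 0.06]}}}

```text
time_s: 27.48
tool_pos: [0.4347, 0.3783, 0.1283]
tcp_rot: [0.748, 0.664, -0.002, -0.0]
wrist_force: [-1.1, -0.0, -0.1]
finger_gap: 0.06
grasp_force: 0.0
```

>>> {"name": "shift_gripper", "arguments": {"steps": {"tx": [0, 0, 0], "ty": [0, 0, 0], "tz": [0.02, 0.0333, 0.0333], "turn": [0, 0, 0], "finger_gap": [0.06, 0.06, 0.06]}}}

```text
time_s: 27.85
tool_pos: [0.4355, 0.3793, 0.1073]
tcp_rot: [0.748, 0.664, 0.0, 0.0]
wrist_force: [-0.2, 0.6, 1.0]
finger_gap: 0.06
grasp_force: 0.0
```

```bash
python3 go.py w .434 .3798 .126
```

```text
tool delta [ 0.0003 -0.0015  0.0001] turn -0.002 | rack pos of tool [-0.0795  0.5177] pinch z 0.1261 gap 0.06 grip 0.0 F [-0.2  0.6  1. ] t 27.9
```

To row units: -0.15 m / 0.75 = -0.2, -0.14 m / 0.75 = -0.1867.

>>> {"name": "shift_gripper", "arguments": {"steps": {"tx": [0, 0, 0, 0, 0, 0, 0, 0, 0, 0], "ty": [-0.002, -0.002, -0.002, -0.002, -0.002, -0.002, -0.002, -0.002, -0.002, -0.002], "tz": [0, 0, 0, 0, 0, 0, -0.0267, -0.1067, -0.1867, -0.2], "turn": [0, 0, 0, 0, 0, 0, 0, 0, 0, 0], "finger_gap": [0, 0, 0, 0, 0, 0, 0, 0, 0, 0]}}}

```text
time_s: 29.1
tool_pos: [0.4354, 0.3815, 0.2648]
tcp_rot: [0.747, 0.665, 0.006, 0.0]
wrist_force: [-0.4, 0.6, -1.0]
finger_gap: 0.0236
grasp_force: 25.0
```

```bash
python3 go.py r 0 -.006 .2165
```

```text
tool delta [-0.5263  0.0794  0.0636] turn -0.0 | rack pos of tool [-0.0798  0.5199] pinch z 0.2836 gap 0.0236 grip 25.0 F [-0.4  0.6 -1. ] t 29.1
```

To row units: -0.526 m / 0.75 = -0.7013, 0.024 m / 0.75 = 0.032.

>>> {"name": "shift_gripper", "arguments": {"steps": {"tx": [-0.0533, -0.1333, -0.2133, -0.2933, -0.3733, -0.4533, -0.5333, -0.6133, -0.68, -0.7013], "ty": [0.008, 0.02, 0.032, 0.044, 0.056, 0.068, 0.08, 0.092, 0.1027, 0.1059], "tz": [0, 0, 0, 0, 0, 0, 0, 0, 0, 0], "turn": [0, 0, 0, 0, 0, 0, 0, 0, 0, 0], "finger_gap": [0, 0, 0, 0, 0, 0, 0, 0, 0, 0]}}}

```text
time_s: 30.35
tool_pos: [0.4499, -0.1538, 0.2562]
tcp_rot: [0.748, 0.663, -0.0, -0.001]
wrist_force: [-0.2, -0.3, -0.7]
finger_gap: 0.0235
grasp_force: 25.0
```

>>> {"name": "shift_gripper", "arguments": {"steps": {"tx": [0, 0, 0, 0], "ty": [0, 0, 0, 0], "tz": [0.04, 0.08, 0.08, 0.08], "turn": [0, 0, 0, 0], "finger_gap": [0, 0, 0, 0]}}}

```text
time_s: 30.85
tool_pos: [0.4512, -0.1514, 0.198]
tcp_rot: [0.747, 0.665, 0.0, 0.0]
wrist_force: [0.1, 0.1, -1.9]
finger_gap: 0.0238
grasp_force: 25.0
```

```bash
python3 go.py r 0 -.006 .145
```

```text
tool delta [0.0016 0.002  0.0718] turn 0.0 | rack pos of tool [-0.0021 -0.0076] pinch z 0.2168 gap 0.0238 grip 25.0 F [ 0.1  0.1 -1.9] t 30.9
```

The rows are not in the units I measure in: shifts go in shares of 750 mm and turns go in shares of pi rad. I convert before sending: 0.0755 m / 0.75 = 0.1007, 0.075 m / 0.75 = 0.1.

>>> {"name": "shift_gripper", "arguments": {"steps": {"tx": [0.0021, 0.0021, 0.0021, 0.0021, 0.0021, 0.0021, 0.0021, 0.0021, 0.0021, 0.0021], "ty": [0.0024, 0.0024, 0.0024, 0.0024, 0.0024, 0.0024, 0.0024, 0.0024, 0.0024, 0.0024], "tz": [0.0267, 0.0467, 0.0667, 0.08, 0.0893, 0.0933, 0.0973, 0.1, 0.1007, 0.1007], "turn": [0, 0, 0, 0, 0, 0, 0, 0, 0, 0], "finger_gap": [0, 0, 0, 0, 0, 0, 0, 0, 0, 0]}}}

```text
time_s: 32.1
tool_pos: [0.4529, -0.1504, 0.1217]
tcp_rot: [0.747, 0.665, 0.0, 0.0]
wrist_force: [0.2, -1.0, -2.5]
finger_gap: 0.0234
grasp_force: 25.0
```

```bash
python3 go.py r 0 -.006 .142
```

```text
tool delta [ 0.0004  0.0006 -0.0015] turn -0.001 | rack pos of tool [-0.0006 -0.0064] pinch z 0.1405 gap 0.0234 grip 25.0 F [ 0.2 -1.  -2.5] t 32.1
```

To row units: 0.12 m / 0.75 = 0.16, -0.1 m / 0.75 = -0.1333.

>>> {"name": "shift_gripper", "arguments": {"steps": {"tx": [0, 0, 0, 0, 0, 0, 0, 0, 0.1067, 0.16], "ty": [0, 0, 0, 0, 0, 0, 0, 0, -0.0067, -0.0133], "tz": [0.0013, 0.0027, 0.0027, 0.0027, 0.0027, 0.0027, -0.0533, -0.12, -0.1333, -0.1333], "turn": [0, 0, 0, 0, 0, 0, 0, 0, 0, 0], "finger_gap": [0, 0, 0, 0.03, 0.05, 0.05, 0.05, 0.05, 0.04, 0.04]}}}

```text
time_s: 33.35
tool_pos: [0.4575, -0.0293, 0.2231]
tcp_rot: [0.748, 0.664, 0.001, 0.001]
wrist_force: [1.0, 1.0, -0.3]
finger_gap: 0.0405
grasp_force: 0.0
```

>>> {"name": "shift_gripper", "arguments": {"steps": {"tx": [0.048, 0.048], "ty": [-0.0013, -0.0013], "tz": [0, 0], "turn": [0, 0], "finger_gap": [0.04, 0.04]}}}

```text
time_s: 33.6
tool_pos: [0.46, 0.0076, 0.2215]
tcp_rot: [0.746, 0.666, 0.0, -0.0]
wrist_force: [0.5, -0.5, 0.8]
finger_gap: 0.0399
grasp_force: 0.0
```

```bash
python3 find.py g;python3 go.py r -.012 .15 .094; python3 - <<'E'
import cv2
f=cv2.imread("pics/g_side.png"); cv2.imwrite("pics/g2.png",cv2.resize(f[60:320,240:400],None,fx=2.3,fy=2.3,interpolation=2))
E
```

```text
T [([377.2, 217.1], 44), ([393.6, 219.5], 49), ([410.6, 221.3], 47), ([428.4, 223.0], 47)] S [([298.3, 223.8], 43), ([297.7, 237.1], 38), ([297.0, 250.6], 36), ([296.9, 266.3], 41)]
[377.2, 217.1] [298.3, 223.8] world [ 0.4532 -0.1515  0.1409] rack [-0.0001 -0.0074] 0.0011
[393.6, 219.5] [297.7, 237.1] world [ 0.4468 -0.1999  0.139 ] rack [-0.0008 -0.0563] 0.0002
[410.6, 221.3] [297.0, 250.6] world [ 0.441  -0.2496  0.1405] rack [-0.0008 -0.1064] 0.0009
[428.4, 223.0] [296.9, 266.3] world [ 0.4362 -0.3021  0.1395] rack [ 0.0005 -0.159 ] 0.0009
tool delta [ 0.0007 -0.0003  0.1461] turn 0.0 | rack pos of tool [-0.0117  0.1494] pinch z 0.2401 gap 0.0399 grip 0.0 F [-0.6 -0.1  0.6] t 33.7
```

View pics/g2.png

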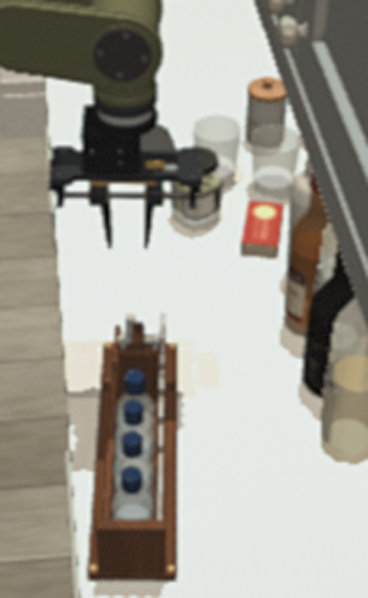

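All four bottles stand upright in the channel, the jar is untouched, and the stop is at the far end. I go back to the knob.

To row units: 0.145 m / 0.75 = 0.1933, 0.135 m / 0.75 = 0.18.

>>> {"name": "shift_gripper", "arguments": {"steps": {"tx": [0.0009, 0.0009, 0.0009, 0.0009, 0.0009, 0.0009, 0.0009, 0.0009, 0.0009, 0.0009], "ty": [0, 0, 0, 0, 0, 0, 0, 0, 0, 0], "tz": [0.0667, 0.1333, 0.18, 0.1933, 0.1933, 0.1933, 0.1933, 0.1933, 0.1933, 0.1933], "turn": [0, 0, 0, 0, 0, 0, 0, 0, 0, 0], "finger_gap": [0.04, 0.04, 0.04, 0.04, 0.04, 0, 0, 0, 0, 0]}, "clamp_n": 25}}

```text
time_s: 34.95
tool_pos: [0.4607, 0.0065, 0.0774]
tcp_rot: [0.747, 0.665, 0.0, 0.0]
wrist_force: [-1.1, 0.0, 5.4]
finger_gap: 0.0134
grasp_force: 25.0
```

```bash
python3 go.py r -.012 .0885 .0945
```

```text
tool delta [-0.0618 -0.0009  0.0017] turn -0.0 | rack pos of tool [-0.0111  0.1503] pinch z 0.0962 gap 0.0134 grip 25.0 F [-1.1  0.   5.4] t 35.0
```

To row units: -0.06 m / 0.75 = -0.08, -0.058 m / 0.75 = -0.0773.

>>> {"name": "shift_gripper", "arguments": {"steps": {"tx": [-0.02, -0.04, -0.0533, -0.0613, -0.0667, -0.0707, -0.0747, -0.0773, -0.08, -0.08], "ty": [-0.0013, -0.0013, -0.0013, -0.0013, -0.0013, -0.0013, -0.0013, -0.0013, -0.0013, -0.0013], "tz": [0, 0, 0, 0, 0, 0, 0, 0, 0, 0], "turn": [0, 0, 0, 0, 0, 0, 0, 0, 0, 0], "finger_gap": [0, 0, 0, 0, 0, 0, 0, 0, 0, 0]}}}

```text
time_s: 36.2
tool_pos: [0.453, -0.0531, 0.0774]
tcp_rot: [0.748, 0.664, 0.002, 0.0]
wrist_force: [1.7, 5.8, 7.4]
finger_gap: 0.0131
grasp_force: 25.0
```

```bash
python3 go.py r -.012 .0885 .0945
```

```text
tool delta [-0.0018 -0.0002  0.0017] turn -0.002 | rack pos of tool [-0.0118  0.0903] pinch z 0.0962 gap 0.0131 grip 25.0 F [1.7 5.8 7.4] t 36.2
```

To row units: -0.003 m / 0.75 = -0.004, -0.002 m / 0.75 = -0.0027.

>>> {"name": "shift_gripper", "arguments": {"steps": {"tx": [-0.0013, -0.0013, -0.0027, -0.0027, -0.004, -0.004], "ty": [0, 0, 0, 0, 0, 0], "tz": [0, 0, 0, 0, 0, 0], "turn": [0, 0, 0, 0, 0, 0], "finger_gap": [0, 0, 0, 0, 0, 0]}}}

```text
time_s: 36.95
tool_pos: [0.4527, -0.0558, 0.0774]
tcp_rot: [0.748, 0.664, 0.002, -0.0]
wrist_force: [1.5, 6.3, 4.7]
finger_gap: 0.0134
grasp_force: 25.0
```

```bash
python3 go.py r -.012 .0885 .0945; python3 find.py h
```

```text
tool delta [ 0.001  -0.0002  0.0017] turn -0.002 | rack pos of tool [-0.0118  0.0875] pinch z 0.0962 gap 0.0134 grip 25.0 F [1.5 6.3 4.7] t 37.0
T [([379.6, 217.5], 35), ([395.7, 219.5], 46), ([411.8, 221.4], 47), ([428.6, 222.9], 45)] S [([298.3, 226.0], 26), ([297.6, 238.6], 39), ([297.1, 251.6], 37), ([296.8, 266.3], 42)]
[379.6, 217.5] [298.3, 226.0] world [ 0.4524 -0.1587  0.1396] rack [-0.0001 -0.0147] 0.0007
[395.7, 219.5] [297.6, 238.6] world [ 0.4464 -0.206   0.1397] rack [-0.0005 -0.0624] 0.0009
[411.8, 221.4] [297.1, 251.6] world [ 0.4409 -0.2532  0.1405] rack [-0.0006 -0.1099] 0.0007
[428.6, 222.9] [296.8, 266.3] world [ 0.4362 -0.3026  0.1401] rack [ 0.0005 -0.1595] 0.0014
```

To row units: -0.0015 m / 0.75 = -0.002, -0.0007 m / 0.75 = -0.0009.

>>> {"name": "shift_gripper", "arguments": {"steps": {"tx": [-0.0009, -0.002, -0.002], "ty": [0, 0, 0], "tz": [0, 0, 0], "turn": [0, 0, 0], "finger_gap": [0, 0, 0]}}}

```text
time_s: 37.42
tool_pos: [0.4526, -0.0571, 0.0774]
tcp_rot: [0.748, 0.664, 0.002, -0.0]
wrist_force: [2.3, 6.4, 5.7]
finger_gap: 0.0134
grasp_force: 25.0
```

```bash
python3 go.py r .004 .0885 .0945
```

```text
tool delta [0.0023 0.0157 0.0018] turn -0.002 | rack pos of tool [-0.0117  0.0862] pinch z 0.0962 gap 0.0134 grip 25.0 F [2.3 6.4 5.7] t 37.4
```

```bash
python3 find.py i | grep world; python3 - <<'E'
import cv2
f=cv2.imread("pics/i_side.png"); g=cv2.imread("pics/i_top.png")
a=cv2.resize(f[195:275,270:330],None,fx=6,fy=6,interpolation=2); cv2.imwrite("pics/i2.png",a)
E
```

```text
[380.0, 217.6] [298.4, 226.1] world [ 0.4523 -0.1598  0.1402] rack [-0.0001 -0.0158] 0.0002
[396.0, 219.5] [297.6, 238.8] world [ 0.4464 -0.2069  0.1398] rack [-0.0005 -0.0633] 0.001
[412.2, 221.6] [297.0, 252.0] world [ 0.4404 -0.2544  0.1403] rack [-0.0009 -0.1111] 0.0005
[428.5, 223.0] [296.8, 266.3] world [ 0.436  -0.3023  0.1398] rack [ 0.0004 -0.1593] 0.0011
```

View pics/i2.png

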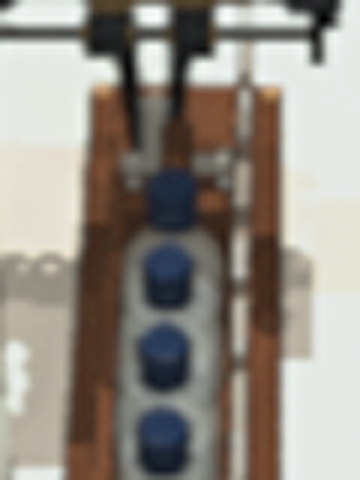

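The row is now tight: bottles at −0.159, −0.111, −0.063 and −0.016. Now I shoot the bolt.

To row units: 0.0175 m / 0.75 = 0.0233, 0.0165 m / 0.75 = 0.022.

>>> {"name": "shift_gripper", "arguments": {"steps": {"tx": [0, 0, 0, 0, 0, 0, 0, 0], "ty": [0.004, 0.008, 0.012, 0.016, 0.02, 0.022, 0.0233, 0.0233], "tz": [0, 0, 0, 0, 0, 0, 0, 0], "turn": [0, 0, 0, 0, 0, 0, 0, 0], "finger_gap": [0, 0, 0, 0, 0, 0, 0, 0]}}}

```text
time_s: 38.52
tool_pos: [0.4687, -0.059, 0.0773]
tcp_rot: [0.748, 0.664, 0.001, -0.002]
wrist_force: [-4.2, 6.9, 10.7]
finger_gap: 0.0133
grasp_force: 25.0
```

```bash
python3 go.py r .004 .0885 .0945
```

```text
tool delta [ 0.0023 -0.0005  0.0017] turn -0.001 | rack pos of tool [0.0045 0.0862] pinch z 0.0961 gap 0.0133 grip 25.0 F [-4.2  6.9 10.7] t 38.5
```

To row units: -0.18 m / 0.75 = -0.24, -0.14 m / 0.75 = -0.1867.

>>> {"name": "shift_gripper", "arguments": {"steps": {"tx": [0, 0, 0, 0, 0, 0, 0, 0.08, 0.16, 0.24], "ty": [-0.0009, -0.0009, -0.0009, -0.0009, -0.0009, -0.0009, -0.0009, -0.0133, -0.0267, -0.04], "tz": [0, 0, 0, 0, -0.0533, -0.12, -0.1867, -0.24, -0.24, -0.24], "turn": [0, 0, 0, 0, 0, 0, 0, 0, 0, 0], "finger_gap": [0, 0.04, 0.04, 0.04, 0.04, 0.04, 0.04, 0.04, 0.04, 0.04]}}}

```text
time_s: 39.78
tool_pos: [0.4607, 0.1187, 0.2576]
tcp_rot: [0.748, 0.664, 0.001, 0.001]
wrist_force: [0.4, 0.2, 0.7]
finger_gap: 0.0402
grasp_force: 0.0
```

>>> {"name": "shift_gripper", "arguments": {"steps": {"tx": [0.08, 0.08], "ty": [0, 0], "tz": [0, 0], "turn": [0, 0], "finger_gap": [0.04, 0.04]}}}

```text
time_s: 40.02
tool_pos: [0.467, 0.18, 0.256]
tcp_rot: [0.745, 0.667, -0.0, -0.0]
wrist_force: [0.5, 0.3, -0.0]
finger_gap: 0.0403
grasp_force: 0.0
```

```bash
python3 find.py j | grep world; python3 - <<'E'
import cv2,numpy as np,sys
sys.path.insert(0,".")
from geo import *; from go import rk
o=np.load("pics/j.npy",allow_pickle=True).item()
for x in (-.012,.004): 
  for n in o: print(x,n,proj(o[n],[*rk(x,.089),.1]).round(1))
f=cv2.imread("pics/j_side.png"); g=cv2.imread("pics/j_top.png")
a=cv2.resize(f[190:270,270:330],None,fx=5,fy=5,interpolation=2); b=cv2.resize(g[190:250,330:400],None,fx=5,fy=5,interpolation=2)
c=np.zeros((400,650,3),np.uint8); c[:,:300]=a; c[:300,300:]=b; cv2.imwrite("pics/j2.png",c)
E
```

```text
[379.8, 217.6] [298.2, 226.1] world [ 0.4521 -0.1592  0.1398] rack [-0.0004 -0.0153] 0.0007
[396.0, 219.6] [297.5, 238.7] world [ 0.4461 -0.2068  0.1402] rack [-0.0008 -0.0632] 0.0009
[412.2, 221.6] [296.9, 252.0] world [ 0.4403 -0.2544  0.1403] rack [-0.001  -0.1111] 0.0007
[428.5, 223.0] [296.8, 266.2] world [ 0.436  -0.3023  0.1401] rack [ 0.0003 -0.1592] 0.0011
-0.012 top [343.6 219.2]
-0.012 side [295.5 210.6]
0.004 top [344.2 214. ]
0.004 side [301.  210.7]
```

View pics/j2.png

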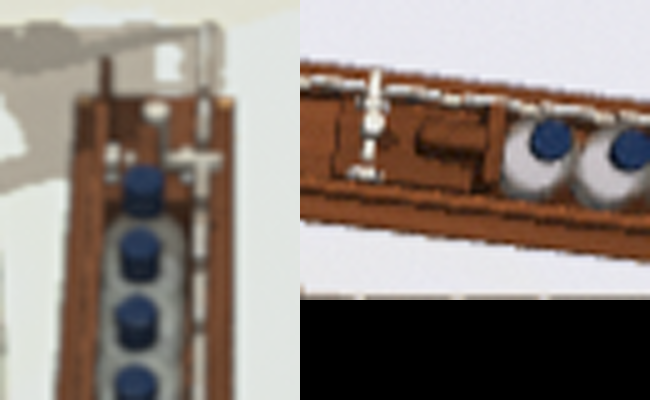

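The knob is at (301,211) in the side view and (345,214) in the top view. Both match the home position predicted for it, the bolt passes through the strip, and the row is snug.

>>> {"name": "shift_gripper", "arguments": {"steps": {"tx": [0, 0], "ty": [0, 0], "tz": [0, 0], "turn": [0, 0], "finger_gap": [0.04, 0.04]}, "quiet": true}}

```text
ok
```

```bash
python3 -c "
from station import ctrl, viewer, telemetry, job_done
print(job_done())"
```

```text
the job is handed in; nothing more can be done
None
```

I handed the job in at about 40 s of the 208 s: all four miniatures stand tight in the rack, the stop is snug against them with its bolt fully home, and the olive jar was never touched; the hand-in returned no verdict.

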